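# Clip the ringed rooster whistle onto the snap hook

## Robot

A 7-joint arm with a two-finger parallel gripper is mounted at the origin on the work surface. World frame = base frame: x ahead of the robot, y to its left, z up, the work surface at z = 0. Lengths are in m, angles in rad, forces in N, time in s.
With the tool pointing down it reaches from about 0.425 to 0.875 m from the base axis. Payload 4.7 kg.
Tool frame: the origin (TCP) lies between the finger pads, 19 mm behind the fingertips; this is the grasp point; z points along the fingers, y is the line along which they close (so a half turn about z gives the same grasp; the last joint's range is limited). The gripper opens to 87 mm and grips with 3 to 60 N. Pads are 19 mm wide; open, the fingers measure 117 mm over their backs; the gripper's body (75 mm by 190 mm) begins 51 mm behind the grasp point.
Start: joints at [-1.112, 0.321, -0.07, 1.45, 0.023, 1.371, -0.057], TCP at [0.28, 0.587, 0.241] pointing down, gripper open.
Joint ranges: [-2.86, 2.86], [-0.3, 2.09], [-1.38, 1.24], [0.06, 2.45], [-1.56, 4.7], [0.09, 2.05], [-2.69, 2.69]. Speed limits (rad/s): [2.57, 2.57, 3.14, 3.14, 3.14, 3.14, 3.14].

## Interface

Orientations are given as a rotation vector (axis times angle).
In Python, from rig import read_state, optics, workorder, recognise, silhouettes gives the robot as it stands. The module is installed in compiled form; this text tells all that it offers.
- The arm moves only by the tool drive_tool, never from a script. Its argument "commands" is text: rows parted by semicolons, each of 5 numbers parted by spaces: the opening, from 0 (shut) to 1 (fully open), then the shift along the world's x, y, z in mm, then the turn about the world's z in rad. In form: fingers x y z spin; .... A call has 1 to 20 rows; each row is the pose to reach, as a shift and turn from the pose commanded when the call began; what a row does not reach only later rows make up. A row lasts 1/12 s, in which the tool goes at most 41.7 mm and 7.16 degrees, less where a joint would pass 70% of its speed; a pose out of reach is approached as far as the arm can. A call with a gripper value outside its range is refused whole. The fingers move at their own pace and stop on an object; the grip force is fixed at half the most. Time passes only in rows, so rows that repeat a pose let the fingers close. It gives the time, the measured TCP pose, the force, the opening and the grip force at its end, in the units of the state.
- read_state(): the state, without advancing time (a new reading comes with each control period).
- optics.capture(name): name is "scene" or "top" or "wrist"; returns a dict with "color" (400x640x3 uint8, blue, green, red), "vfov" (degrees; the focal length in pixels is half the picture's height over the tangent of half this angle, whatever the lens; pixels are square), "cx", "cy" (the principal point, pixels), "extrinsics" (4x4, takes a point from camera to world coordinates). Camera axes: x right, y up, looking along -z (the intrinsics and any distortion apply to the point x, -y, -z); pixel columns grow to the right and rows downward; lengths in m; the calibration is good to about 2 mm. The wrist camera is an equidistant fisheye: a pixel r from the principal point sees the ray r / f radians off the axis. A picture is of the moment at which its call begins. There is no depth.
- workorder.finish_job(): hands the job in; it is judged then, once.
Trained networks look in a picture, given as the dict that the camera call returned (one of the last four; its "shot" number tells which), for a name from the list of things; names that differ only in an ending like _2 or _b are one class to them, and where a whole thing is asked for, a point or a joint stands for the part that bears it (a point fixed in the world has none). Each returns a list of dicts, best first, with "confidence" (0 to 1); they miss things now and then, are a little off and sometimes report something else, mostly with a low value. They report only what shows in the picture. A call takes as long as a camera call. They do not tell look-alikes from the thing itself.
- recognise(picture, thing): "position" ([x, y, z] in m, in the coordinates of the camera as it stood for that picture, good to about 4 mm: the middle of the surface that is visible of it).
- silhouettes(picture, thing): "mask" (400x640 bool, what is visible of it).
The state is a dict: "time": time; "q": joint angles; "qd": joint speeds; "joint_efforts": joint torques, N m; "tool_pos": TCP position; "tool_rot": TCP orientation; "force": force on the tool from outside, world axes, zero at the start; "moment": the same for the moment, N m; "finger_gap": finger opening in m; "grip_force": force on a finger pad.
Only numpy, scipy, OpenCV 4.12 (cv2) and the standard library are available. Lean on these libraries where they do the work, as an engineer would, in place of code of your own. Each camera call takes 0.05 s, during which the arm holds its last target. There are 200 camera calls.

## Task

Hang the rooster whistle that has a brass ring on its back on the stall's snap hook: press the ring's top bar down on the sprung gate until it has gone through and the gate snaps shut above it. Then tug the ring gently but firmly (about 7 N) up against the shut gate for half a second to be sure it holds, let the whistle down to hang at rest in the hook and let go. Do not press on the hook with the fingers, do not force it (keep below 12 N), and leave the other wares where they are.

Things in the scene. Friction and masses are not known exactly. Their poses are not given: they have to be found in the camera images.
- ring_rooster: The only ochre clay rooster whistle with a ring on its back; 0.11 kg, varies by a quarter. Stands upright, 122 mm tall in all. Origin at the centre of its underside, z up, beak to -x, tail to +x. Clay part 40 mm across (y), 64 mm long, at most 46 mm high. Above it, in its y-z plane, stands a rigid rectangular brass ring: see ring_grip and ring_bar.
- ring_grip (a point): Centre of the rooster's brass ring, 84 mm above the rooster's origin; axes as the rooster's. Ring outside 40 mm wide (y), from z = 46 to 122 mm over the origin; its hole, seen along x, is 30 mm wide, from z = 50 to 116 mm. The sides are flat upright straps, 10 mm wide (x), 5 mm thick (y): grip them across the 40 mm from above, TCP at this point.
- ring_bar (a point): Centre of the ring's top bar, a round bar 6 mm thick along the rooster's y, 119 mm above the rooster's origin; axes as the rooster's.
- hook_stand: Fixed stand. Origin under its post at shelf level, z up. Wooden base 18 mm high, x = -35 to +65 mm, 100 mm wide; steel post 16 mm thick, 184 mm high. On it is clamped the level hook arm, 7 mm thick, running to -x (roughly to the robot) and turning up at x = -71.5 mm into the nose. A like upright, the heel, stands on the arm at x = -45 mm.
- hook_arm_end (a point): Nominal nose top (rounded), free end of the hook, 193.5 mm above the shelf. All hook heights here are nominal: the whole hook is clamped up to 8 mm higher or lower, unreported; feel for it. Bring the ring square across the arm from the nose's free side (-x), top bar above the nose, lower bar below the arm, so both enter its hole; then down between nose and heel.
- throat (a point): Nominal middle of the hook's mouth (z true within 8 mm): between nose and heel, their inner faces 9.75 mm off in x; mid-height of the shut gate, 190 mm above the shelf; 58 mm to -x of the post; axes as the stand's. From the true mouth: a bar lying on the shut gate has its centre 4.5 mm above; tugged up under it 4.5 mm below; hanging on the arm 27 mm below. Arm's underside 37 mm below.
- gate (a joint): Gate: dark flat bar 20.5 x 8 x 3 mm, hinged at the heel (throat x +11 mm), reaching to the nose. 0 = shut (level, cannot rise further); swings down to 1.2 rad; spring 0.04 Nm shut, 0.10 Nm fully open: 3 to 8 N to pass. The bar is past it at 16 to 21 mm below the true mouth, soonest near the nose: throat x -2 to -5 mm is best; beyond +1 mm the gate may jam.
- rooster1: Plain rooster whistle without a ring, 46 mm tall, 40 mm across, origin at the centre of its underside; bystander.
- rooster2: Plain rooster whistle like rooster1; bystander.
- rooster3: Plain rooster whistle like rooster1; bystander.
- copper_ring: Copper mouthpiece ring lying on the shelf, 26 mm across, 12 mm high, origin at the centre of its underside; bystander.
- display_box: Fixed open plywood display box, 240 x 180 x 50 mm, origin at the centre of its underside; its lid, 180 mm high, stands open on its +y side, leaning outward.
- slide_whistle: Maple slide whistle lying in the display box, 183 mm long along x, 20 mm wide, origin at its underside; bystander.
- ocarina: Bone-white ocarina in the display box, 58 mm across, 32 mm high, origin at its underside; bystander.
Mind the look-alikes: they are no part of the job. Leave any green look-alike of the ring_rooster alone.

How it is judged:
By the outcome, as a careful person would: the job done as asked, in the order asked, and still so for the second after the job is handed in, with the robot touching nothing.
It also fails if it takes over 67 s, if anything falls off the work surface, if the arm or the gripper's body presses on something with over 40 N, if the wrist force passes 120 N, or if a joint passes its speed limit or range.

## Working session

There is one attempt and no reset: what is moved stays moved. The work goes in short steps, Python scripts to look and compute and a tool call to move; the robot and the scene stay as the last step left them, time stands still between calls to the robot, and variables do not carry over. Pictures are saved under pics/ and viewed, at most 10 in all, crops included, and the job is handed in when it is done.

Besides the shell and the picture viewer there is one more tool, called after "Emit:" by a JSON object that holds its "api" and its "payload", one argument or row to a line. drive_tool: Moves the arm, as the interface text tells. Its arguments: {"type":"object","properties":{"commands":{"type":"string"}},"required":["commands"]}

```bash
mkdir -p pics
cat > h.py <<'E'
import numpy as np, cv2
from rig import read_state, optics, workorder, recognise, silhouettes
def w(p,cam): 
    E=np.array(cam["extrinsics"]); return E[:3,:3]@np.array(p)+E[:3,3]
def proj(P,cam):
    E=np.array(cam["extrinsics"]); c=E[:3,:3].T@(np.array(P)-E[:3,3]); f=200/np.tan(np.radians(cam["vfov"])/2)
    return cam["cx"]+f*c[0]/-c[2], cam["cy"]-f*c[1]/-c[2]
def unproj(u,v,cam,axis,val):
    E=np.array(cam["extrinsics"]); f=200/np.tan(np.radians(cam["vfov"])/2)
    d=E[:3,:3]@np.array([(u-cam["cx"])/f,-(v-cam["cy"])/f,-1]); o=E[:3,3]
    return o+d*(val-o[axis])/d[axis]
E
python3 - <<'E'
from h import *
s=read_state(); print({k:np.round(v,3) for k,v in s.items()})
for n in ["scene","top"]:
    c=optics.capture(n); cv2.imwrite(f"pics/{n}0.png",c["color"]); print(n,c["vfov"],c["cx"],c["cy"],np.round(c["extrinsics"],3).tolist(), [k for k in c])
    for t in ["ring_rooster","ring_grip","ring_bar","hook_stand","gate","hook_arm_end","throat","rooster1"]:
        for r in recognise(c,t)[:4]:
            p=w(r["position"],c); print(t,round(r["confidence"],2),np.round(p,3),np.round(proj(p,c)))
E
```

```text
{'time': np.float64(0.0), 'q': array([-1.112,  0.322, -0.07 ,  1.452,  0.023,  1.371, -0.057]), 'qd': array([ 0.001,  0.   , -0.002,  0.   ,  0.001, -0.001, -0.   ]), 'joint_efforts': array([-0.0000e+00, -4.9129e+01, -4.0400e-01, -3.1253e+01, -6.4000e-02,
        4.4000e-02,  0.0000e+00]), 'tool_pos': array([0.28 , 0.586, 0.24 ]), 'tool_rot': array([-6.930e-01, -3.064e+00,  3.000e-03]), 'force': array([-0.522, -0.289,  1.093]), 'moment': array([ 0.038, -0.055, -0.006]), 'grip_force': np.float64(0.0), 'finger_gap': np.float64(0.087)}
scene 44.280174606914244 313.2019724813059 197.8163640762671 [[0.506, -0.548, 0.666, 1.261], [0.863, 0.315, -0.396, -0.336], [0.007, 0.775, 0.632, 0.818], [0.0, 0.0, 0.0, 1.0]] ['color', 'vfov', 'cx', 'cy', 'extrinsics', 'shot']
ring_rooster 0.95 [0.607 0.076 0.049] [322. 246.]
ring_rooster 0.94 [0.72  0.075 0.042] [350. 283.]
ring_rooster 0.77 [ 0.666 -0.025  0.054] [294. 280.]
ring_grip 0.89 [ 0.668 -0.023  0.052] [296. 281.]
ring_grip 0.85 [0.714 0.074 0.047] [348. 279.]
ring_grip 0.68 [0.608 0.075 0.051] [322. 246.]
ring_bar 0.81 [0.605 0.075 0.05 ] [
[... 738 characters left out ...]
656 -0.02   0.044] [361. 168.]
ring_rooster 0.6 [0.597 0.081 0.043] [327. 188.]
ring_rooster 0.5 [0.704 0.081 0.048] [326. 153.]
ring_grip 0.74 [0.599 0.08  0.042] [328. 188.]
ring_grip 0.65 [0.708 0.08  0.044] [326. 152.]
ring_grip 0.46 [ 0.661 -0.02   0.045] [361. 166.]
ring_bar 0.75 [ 0.656 -0.022  0.046] [361. 168.]
ring_bar 0.72 [0.597 0.08  0.04 ] [328. 189.]
ring_bar 0.5 [0.575 0.467 0.047] [197. 200.]
ring_bar 0.49 [0.709 0.084 0.042] [325. 152.]
hook_stand 0.86 [ 0.604 -0.173  0.017] [412. 185.]
hook_arm_end 0.74 [ 0.598 -0.173  0.019] [412. 187.]
throat 0.9 [ 0.607 -0.175  0.018] [412. 184.]
rooster1 0.63 [0.46  0.01  0.033] [353. 234.]
rooster1 0.47 [0.457 0.159 0.033] [302. 237.]
```

View pics/scene0.png

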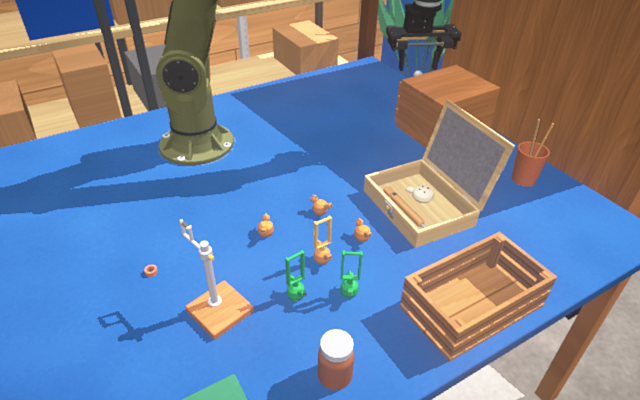

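Run:
```python
import cv2
a=cv2.imread("pics/scene0.png")[190:340,180:380]; b=cv2.imread("pics/top0.png")[120:220,270:470]
a=cv2.resize(a,None,fx=3,fy=3,interpolation=2); b=cv2.resize(b,None,fx=4,fy=4,interpolation=2)
cv2.imwrite("pics/c1.png",a);cv2.imwrite("pics/c2.png",b)
```

```text
(no output)
```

View pics/c1.png

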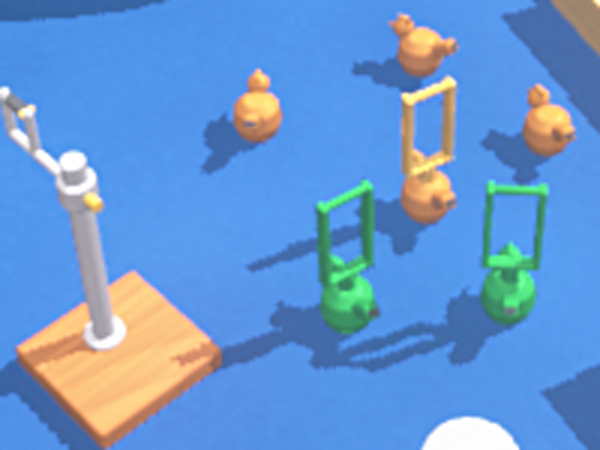

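View pics/c2.png

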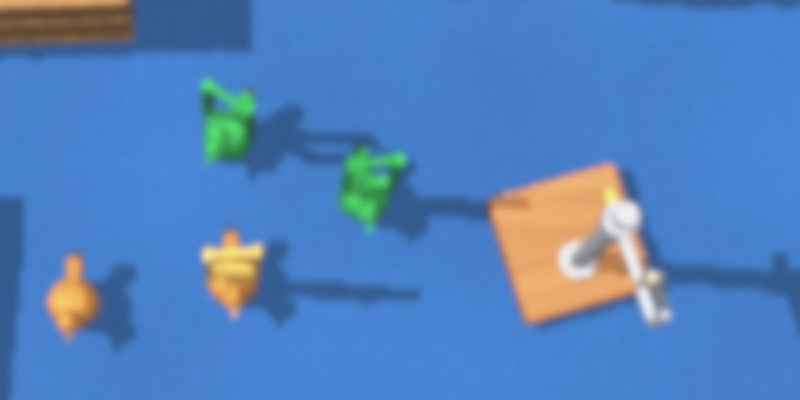

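Candidates in the scene picture: the ochre ringed rooster at (322,246), which is the target. Look-alikes are the green ringed ones at (296,280) and (350,283), and the plain ochre ones at (266,226), (320,205) and (362,231). The hook stand is at (215,300), with its nose at about (183,222). The c1 crop confirms the ochre one carries the brass ring.

```bash
cat >> h.py <<'E'
def unpt(u,v,cam):
    E=np.array(cam["extrinsics"]); f=200/np.tan(np.radians(cam["vfov"])/2)
    d=E[:3,:3]@np.array([(u-cam["cx"])/f,-(v-cam["cy"])/f,-1]); return E[:3,3],d/np.linalg.norm(d)
def tri(rays):
    A=sum(np.eye(3)-np.outer(d,d) for o,d in rays); b=sum((np.eye(3)-np.outer(d,d))@o for o,d in rays); return np.linalg.solve(A,b)
E
python3 - <<'E'
from h import *
s=optics.capture("scene"); t=optics.capture("top")
S=lambda x,y:(180+x/3-.33,190+y/3-.33); T=lambda x,y:(270+x/4-.37,120+y/4-.37)
for n,a in {"ringL":(408,98),"ringR":(450,85)}.items(): print(n,np.round(unproj(*S(*a),s,2,.119),4))
for n,a in {"ringL":(207,253),"ringR":(260,250)}.items(): print(n,np.round(unproj(*T(*a),t,2,.119),4))
for n,a,b in [("posttop",(72,158),(624,213)),("nose",(4,93),(659,318)),("heel",(31,112),(652,280)),("postbase",(104,332),(577,259))]:
    print(n,np.round(tri([unpt(*S(*a),s),unpt(*T(*b),t)]),4))
E
```

```text
ringL [0.5989 0.0637 0.119 ]
ringR [0.602  0.0967 0.119 ]
ringL [0.5997 0.0972 0.119 ]
ringR [0.6007 0.0603 0.119 ]
posttop [ 0.6048 -0.1784  0.1833]
nose [ 0.5335 -0.1956  0.1888]
heel [ 0.5592 -0.1897  0.1903]
postbase [ 0.6053 -0.1793  0.0191]
```

Emit:
{"api": "drive_tool", "payload": {
  "commands": "1 0 0 30 0; 1 20 -30 40 0.05; 1 45 -70 40 0.1; 1 70 -108 40 0.17; 1 95 -148 40 0.25; 1 120 -188 40 0.3; 1 145 -228 40 0.36; 1 170 -268 40 0.44; 1 195 -308 40 0.44; 1 220 -347 40 0.44; 1 245 -386 40 0.44; 1 270 -426 40 0.44; 1 295 -466 40 0.44; 1 315 -500 30 0.44; 1 320 -507 20 0.44; 1 320 -507 10 0.44; 1 320 -507 10 0.44; 1 320 -507 10 0.44; 1 320 -507 10 0.44"
}}

```text
time: 2.58
tool_pos: [0.5994, 0.0811, 0.2514]
tool_rot: [-0.006, -3.141, -0.002]
force: [-0.4, 0.3, 0.5]
finger_gap: 0.0867
grip_force: 0.0
```

Run:
```python
from h import *
c=optics.capture("wrist"); cv2.imwrite("pics/w1.png",c["color"]); print(c["vfov"],c["cx"],c["cy"],np.round(c["extrinsics"],4).tolist())
s=read_state(); print(s["time"],s["tool_pos"],s["tool_rot"],s["force"])
for r in recognise(c,"ring_rooster")[:4]:
    p=w(r["position"],c); print(round(r["confidence"],2),np.round(p,3))
```

```text
65.70646984690485 319.126911168203 198.64667774143535 [[0.0033, -0.9605, -0.2783, 0.5227], [1.0, 0.0035, -0.0002, 0.0808], [0.0011, -0.2783, 0.9605, 0.3953], [0.0, 0.0, 0.0, 1.0]]
2.6333 [0.59945365 0.08184407 0.25181566] [3.45259774e-03 3.14112709e+00 2.20510801e-03] [0.30032785 0.70901847 0.76601601]
0.8 [0.602 0.078 0.049]
0.59 [ 0.658 -0.02   0.044]
```

View pics/w1.png

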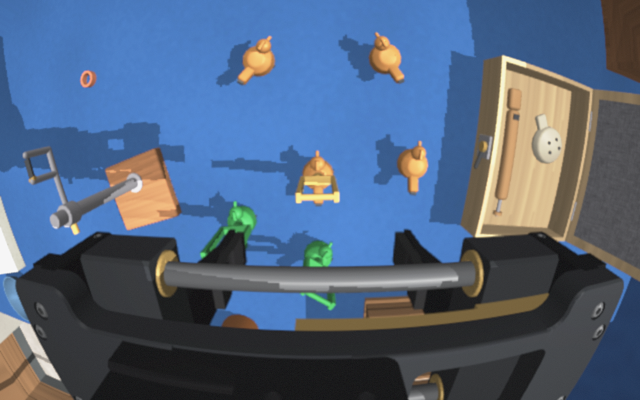

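The wrist picture shows the ochre ring's top bar from about (297,197) to (339,196). The hook's nose and gate are near (30,155)–(50,180), and a green ringed rooster at (238,222) is close to the left finger.

```bash
cat >> h.py <<'E'
def fray(u,v,cam):
    E=np.array(cam["extrinsics"]); f=200/np.tan(np.radians(cam["vfov"])/2)
    a,b=u-cam["cx"],v-cam["cy"]; r=np.hypot(a,b); th=r/f
    d=np.array([np.sin(th)*a/r,-np.sin(th)*b/r,-np.cos(th)]); return E[:3,3],E[:3,:3]@d
def fz(u,v,cam,z): o,d=fray(u,v,cam); return o+d*(z-o[2])/d[2]
E
python3 - <<'E'
from h import *
c=optics.capture("wrist"); im=c["color"]
hsv=cv2.cvtColor(im,cv2.COLOR_BGR2HSV)
roi=np.zeros(im.shape[:2],bool); roi[185:208,290:348]=1
m=(hsv[...,0]>18)&(hsv[...,0]<32)&(hsv[...,1]>80)&(hsv[...,2]>150)&roi
ys,xs=np.nonzero(m); print(m.sum(),xs.min(),xs.max(),ys.min(),ys.max())
cv2.imwrite("pics/w1c.png",cv2.resize(im[170:212,285:353],None,fx=8,fy=8,interpolation=2))
for u,v in [(297,197),(339,196),(318,196.5)]: print(np.round(fz(u,v,c,.119),4))
# green ring tops
g=(abs(hsv[...,0].astype(int)-65)<20)&(hsv[...,1]>120)&(hsv[...,2]>60)
ys,xs=np.nonzero(g[180:240,180:280]); print(np.percentile(ys+180,[0,100]),np.percentile(xs+180,[0,100]))
E
```

```text
287 295 337 191 201
[0.6015 0.0612 0.119 ]
[0.6006 0.1003 0.119 ]
[0.6011 0.0808 0.119 ]
[201. 239.] [210. 255.]
```

View pics/w1c.png

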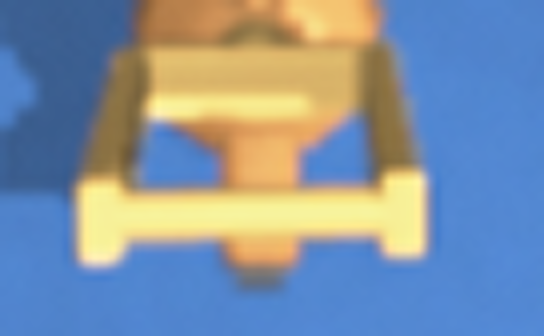

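Emit:
{"api": "drive_tool", "payload": {
  "commands": "1 1 -1 -40 0.01; 1 1 -1 -80 0.01; 1 1 -1 -115 0.01; 1 1 -1 -140 0.01; 1 1 -1 -145 0.01; 1 1 -1 -145 0.01; 1 1 -1 -145 0.01; 0.4 1 -1 -145 0.01; 0.3 1 -1 -145 0.01; 0.3 1 -1 -145 0.01; 0.3 1 -1 -145 0.01; 0.3 1 -1 -145 0.01; 0.3 1 -1 -145 0.01; 0.3 1 -1 -145 0.01"
}}

```text
time: 3.9
tool_pos: [0.6007, 0.0787, 0.1064]
tool_rot: [-0.008, 3.141, 0.0]
force: [-0.3, 0.2, 0.2]
finger_gap: 0.0488
grip_force: 0.0
```

Emit:
{"api": "drive_tool", "payload": {
  "commands": "0.2 0 0 0 0; 0.2 0 0 0 0; 0.2 0 0 0 0; 0.2 0 0 0 0; 0.2 0 0 0 0; 0.2 0 0 0 0; 0.2 0 0 0 0"
}}

```text
time: 4.48
tool_pos: [0.6007, 0.0788, 0.1063]
tool_rot: [0.008, -3.142, -0.0]
force: [0.3, 0.3, 0.1]
finger_gap: 0.0397
grip_force: 30.0
```

Emit:
{"api": "drive_tool", "payload": {
  "commands": "0.2 0 0 15 0; 0.2 0 0 40 0; 0.2 -5 0 65 0; 0.2 -15 -15 85 0.02; 0.2 -30 -40 90 0.05; 0.2 -45 -70 90 0.08; 0.2 -60 -105 90 0.11; 0.2 -75 -140 90 0.14; 0.2 -90 -175 90 0.17; 0.2 -100 -208 90 0.2; 0.2 -110 -240 90 0.23; 0.2 -118 -268 90 0.23; 0.2 -122 -283 90 0.23; 0.2 -122 -288 90 0.23; 0.2 -122 -288 90 0.23; 0.2 -122 -288 90 0.23; 0.2 -122 -288 90 0.23; 0.2 -122 -288 90 0.23"
}}

```text
time: 5.98
tool_pos: [0.4794, -0.2074, 0.1961]
tool_rot: [0.373, -3.119, -0.001]
force: [-0.8, -0.6, -0.3]
finger_gap: 0.0396
grip_force: 30.0
```

Run:
```python
from h import *
c=optics.capture("wrist"); s=optics.capture("scene"); t=optics.capture("top")
st=read_state(); print(st["time"],st["tool_pos"],st["tool_rot"],st["force"],st["finger_gap"])
p=st["tool_pos"]+[0,0,.013]; print(proj(p,s),proj(p,t))
z=lambda im,k:cv2.resize(im,None,fx=k,fy=k,interpolation=2)
for n,q in [("s2",s),("w2",c),("t2",t)]: cv2.imwrite(f"pics/{n}.png",q["color"])
A=z(s["color"][185:285,130:260],4); B=z(t["color"][160:240,380:480],5)
o=np.zeros((400,520+280,3),np.uint8); o[:400,:520]=A
cv2.imwrite("pics/sc2.png",A); cv2.imwrite("pics/tc2.png",B)
print(np.round(c["extrinsics"],4).tolist())
```

```text
6.1333 [ 0.47904663 -0.2082475   0.1962295 ] [ 3.71396539e-01 -3.11947415e+00 -4.19239938e-04] [-0.68227767 -0.03150925 -0.96650053] 0.03982975634683445
(np.float64(164.4965445926499), np.float64(198.82649546153488)) (np.float64(443.33291901308706), np.float64(219.19992412912794))
[[-0.2363, -0.9333, -0.2705, 0.4048], [0.9717, -0.2268, -0.0663, -0.2259], [0.0005, -0.2785, 0.9604, 0.3399], [0.0, 0.0, 0.0, 1.0]]
```

View pics/w2.png

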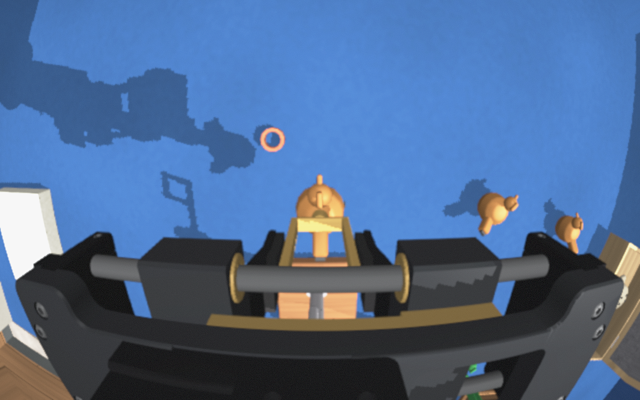

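View pics/sc2.png

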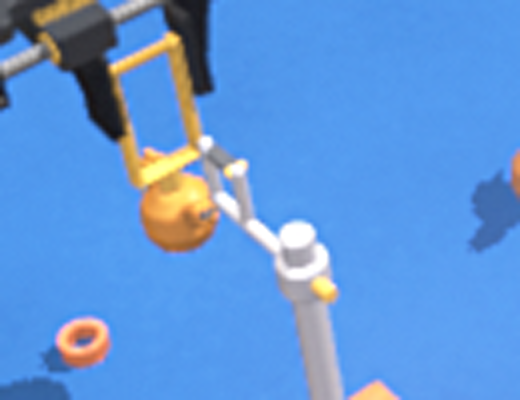

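The scene crop shows the ring held upright, with its bar from (158,202) to (174,194) in full-picture pixels. The nose tip is at (181,221), the heel at (190,226), and the ring is square to the arm. I'll feel for the nose's outer face with the bar, below nose-top height.

Emit:
{"api": "drive_tool", "payload": {
  "commands": "0.2 5 1 -10 0; 0.2 12 2 -20 0; 0.2 22 4 -30 0; 0.2 31 6.5 -33 0; 0.2 37 8 -33 0; 0.2 39 8.5 -33 0; 0.2 39 8.5 -33 0; 0.2 39 8.5 -33 0; 0.2 39 8.5 -33 0"
}}

```text
time: 6.88
tool_pos: [0.5176, -0.2011, 0.1637]
tool_rot: [-0.368, 3.119, -0.0]
force: [-0.0, -0.4, -1.3]
finger_gap: 0.0396
grip_force: 30.0
```

Emit:
{"api": "drive_tool", "payload": {
  "commands": "0.2 1 0.2 0 0; 0.2 2 0.5 0 0; 0.2 3 0.7 0 0; 0.2 4 1 0 0; 0.2 5 1.2 0 0; 0.2 5 1.2 0 0; 0.2 5 1.2 0 0"
}}

```text
time: 7.47
tool_pos: [0.5227, -0.1995, 0.1632]
tool_rot: [0.369, -3.12, -0.0]
force: [0.2, -0.1, -0.5]
finger_gap: 0.0397
grip_force: 30.0
```

Emit:
{"api": "drive_tool", "payload": {
  "commands": "0.2 1 0.2 0 0; 0.2 2 0.5 0 0; 0.2 2 0.5 0 0; 0.2 2 0.5 0 0"
}}

```text
time: 7.8
tool_pos: [0.5248, -0.199, 0.1633]
tool_rot: [0.369, -3.12, -0.0]
force: [0.1, -0.3, -1.8]
finger_gap: 0.0401
grip_force: 30.0
```

Emit:
{"api": "drive_tool", "payload": {
  "commands": "0.2 1 0.2 0 0; 0.2 2 0.5 0 0; 0.2 2 0.5 0 0; 0.2 2 0.5 0 0"
}}

```text
time: 8.13
tool_pos: [0.5268, -0.1985, 0.1633]
tool_rot: [0.369, -3.12, -0.0]
force: [0.8, -0.3, -1.1]
finger_gap: 0.04
grip_force: 30.0
```

Emit:
{"api": "drive_tool", "payload": {
  "commands": "0.2 0.5 0.1 0 0; 0.2 1 0.2 0 0; 0.2 1 0.2 0 0; 0.2 1 0.2 0 0"
}}

```text
time: 8.47
tool_pos: [0.5277, -0.1983, 0.1633]
tool_rot: [-0.369, 3.12, 0.0]
force: [-0.3, -0.6, -1.1]
finger_gap: 0.0397
grip_force: 30.0
```

Emit:
{"api": "drive_tool", "payload": {
  "commands": "0.2 0.5 0.1 0 0; 0.2 1 0.2 0 0; 0.2 1 0.2 0 0; 0.2 1 0.2 0 0"
}}

```text
time: 8.8
tool_pos: [0.5287, -0.1981, 0.1632]
tool_rot: [0.369, -3.12, -0.0]
force: [0.1, -0.5, -1.4]
finger_gap: 0.0395
grip_force: 30.0
```

Emit:
{"api": "drive_tool", "payload": {
  "commands": "0.2 0.5 0.1 0 0; 0.2 1 0.2 0 0; 0.2 1 0.2 0 0; 0.2 1 0.2 0 0"
}}

```text
time: 9.13
tool_pos: [0.5298, -0.1979, 0.1633]
tool_rot: [-0.369, 3.12, 0.0]
force: [-0.5, 0.0, -1.1]
finger_gap: 0.0397
grip_force: 30.0
```

Emit:
{"api": "drive_tool", "payload": {
  "commands": "0.2 0.5 0.1 0 0; 0.2 1 0.2 0 0; 0.2 1 0.2 0 0; 0.2 1 0.2 0 0"
}}

```text
time: 9.47
tool_pos: [0.5305, -0.1978, 0.1632]
tool_rot: [0.368, -3.119, -0.0]
force: [-0.9, -0.0, -0.5]
finger_gap: 0.0397
grip_force: 30.0
```

Emit:
{"api": "drive_tool", "payload": {
  "commands": "0.2 0.5 0.1 0 0; 0.2 1 0.2 0 0; 0.2 1 0.2 0 0; 0.2 1 0.2 0 0"
}}

```text
time: 9.8
tool_pos: [0.5309, -0.1977, 0.1631]
tool_rot: [0.368, -3.118, -0.001]
force: [-5.0, 0.3, 0.4]
finger_gap: 0.0401
grip_force: 30.0
```

Run:
```python
from h import *
for i in range(2):
    s=optics.capture("scene"); st=read_state(); print(st["time"],st["tool_pos"],st["force"],st["moment"])
cv2.imwrite("pics/s3.png",s["color"])
cv2.imwrite("pics/sc3.png",cv2.resize(s["color"][185:265,140:240],None,fx=7,fy=7,interpolation=2))
```

```text
9.85 [ 0.53093122 -0.19780678  0.16313846] [-4.48789978  0.25020215  0.85811181] [-0.00493915  1.01981424 -0.02888593]
9.9 [ 0.5309295  -0.19774561  0.16311993] [-4.95461758 -0.98987644  0.53489449] [-0.00333442  1.04316901  0.00215805]
```

View pics/sc3.png

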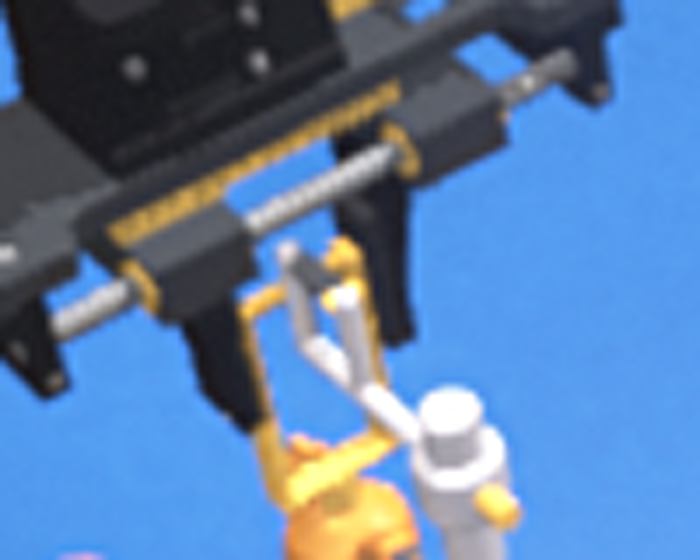

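The scene crop shows the bar resting on the nose's outer face, with the nose top at about (181,220), between the bar's ends and close to its middle. Contact gives the throat x. Now back off, go up and over.

Emit:
{"api": "drive_tool", "payload": {
  "commands": "0.2 -4 -1 0 0; 0.2 -5 -1.2 15 0; 0.2 -5 -1.2 30 0; 0.2 -5 -1.2 33 0; 0.2 -5 -1.2 33 0; 0.2 -5 -1.2 33 0; 0.2 0 0 33 0; 0.2 5 1.2 33 0; 0.2 10 2.4 33 0; 0.2 13 3.1 33 0; 0.2 15 3.6 33 0; 0.2 15 3.6 33 0; 0.2 15 3.6 33 0; 0.2 15 3.6 33 0"
}}

```text
time: 11.07
tool_pos: [0.5465, -0.1941, 0.1962]
tool_rot: [0.368, -3.12, -0.0]
force: [0.3, 0.3, -1.4]
finger_gap: 0.0395
grip_force: 30.0
```

Emit:
{"api": "drive_tool", "payload": {
  "commands": "0.2 0 0 -1 0; 0.2 0 0 -2 0; 0.2 0 0 -3 0; 0.2 0 0 -4 0; 0.2 0 0 -5 0; 0.2 0 0 -5 0; 0.2 0 0 -5 0"
}}

```text
time: 11.65
tool_pos: [0.5466, -0.1939, 0.1912]
tool_rot: [0.369, -3.12, -0.0]
force: [0.1, -0.8, -0.8]
finger_gap: 0.0396
grip_force: 30.0
```

Emit:
{"api": "drive_tool", "payload": {
  "commands": "0.2 0 0 -1 0; 0.2 0 0 -2 0; 0.2 0 0 -3 0; 0.2 0 0 -4 0; 0.2 0 0 -4 0; 0.2 0 0 -4 0"
}}

```text
time: 12.15
tool_pos: [0.5466, -0.1939, 0.1872]
tool_rot: [0.369, -3.12, -0.0]
force: [0.1, 0.3, -1.3]
finger_gap: 0.0398
grip_force: 30.0
```

Emit:
{"api": "drive_tool", "payload": {
  "commands": "0.2 0 0 -1 0; 0.2 0 0 -2 0; 0.2 0 0 -3 0; 0.2 0 0 -3 0; 0.2 0 0 -3 0"
}}

```text
time: 12.57
tool_pos: [0.5467, -0.194, 0.1843]
tool_rot: [-0.369, 3.12, 0.0]
force: [0.1, -0.2, -0.9]
finger_gap: 0.0397
grip_force: 30.0
```

Emit:
{"api": "drive_tool", "payload": {
  "commands": "0.2 0 0 -1 0; 0.2 0 0 -2 0; 0.2 0 0 -2 0; 0.2 0 0 -2 0"
}}

```text
time: 12.9
tool_pos: [0.5467, -0.194, 0.1825]
tool_rot: [-0.369, 3.12, 0.0]
force: [-1.4, 0.5, 2.5]
finger_gap: 0.0397
grip_force: 30.0
```

Emit:
{"api": "drive_tool", "payload": {
  "commands": "0.2 0 0 -0.5 0; 0.2 0 0 -1 0; 0.2 0 0 -1 0; 0.2 0 0 -1 0"
}}

```text
time: 13.23
tool_pos: [0.5467, -0.194, 0.1813]
tool_rot: [-0.369, 3.12, 0.0]
force: [-0.9, 0.3, 2.2]
finger_gap: 0.0396
grip_force: 30.0
```

Emit:
{"api": "drive_tool", "payload": {
  "commands": "0.2 0 0 -0.5 0; 0.2 0 0 -1 0; 0.2 0 0 -1 0; 0.2 0 0 -1 0"
}}

```text
time: 13.57
tool_pos: [0.5469, -0.1939, 0.1803]
tool_rot: [-0.369, 3.12, -0.0]
force: [-0.8, -0.5, 3.9]
finger_gap: 0.0398
grip_force: 30.0
```

Emit:
{"api": "drive_tool", "payload": {
  "commands": "0.2 0 0 -0.7 0; 0.2 0 0 -1.4 0; 0.2 0 0 -2 0; 0.2 0 0 -2 0; 0.2 0 0 -2 0"
}}

```text
time: 13.98
tool_pos: [0.5472, -0.1939, 0.1785]
tool_rot: [-0.369, 3.119, -0.0]
force: [-0.4, 0.2, 3.5]
finger_gap: 0.0396
grip_force: 30.0
```

Emit:
{"api": "drive_tool", "payload": {
  "commands": "0.2 0 0 -0.7 0; 0.2 0 0 -1.4 0; 0.2 0 0 -2 0; 0.2 0 0 -3 0; 0.2 0 0 -3 0; 0.2 0 0 -3 0"
}}

```text
time: 14.48
tool_pos: [0.5464, -0.1942, 0.1751]
tool_rot: [0.368, -3.119, 0.0]
force: [0.5, -0.6, 4.0]
finger_gap: 0.0394
grip_force: 30.0
```

Emit:
{"api": "drive_tool", "payload": {
  "commands": "0.2 0 0 -0.7 0; 0.2 0 0 -1.4 0; 0.2 0 0 -2 0; 0.2 0 0 -3 0; 0.2 0 0 -3 0; 0.2 0 0 -3 0"
}}

```text
time: 14.98
tool_pos: [0.5463, -0.1941, 0.172]
tool_rot: [0.368, -3.119, -0.0]
force: [-1.5, -0.7, 3.8]
finger_gap: 0.0396
grip_force: 30.0
```

Emit:
{"api": "drive_tool", "payload": {
  "commands": "0.2 0 0 -0.7 0; 0.2 0 0 -1.4 0; 0.2 0 0 -2 0; 0.2 0 0 -3 0; 0.2 0 0 -3 0; 0.2 0 0 -3 0"
}}

```text
time: 15.48
tool_pos: [0.5464, -0.194, 0.169]
tool_rot: [0.368, -3.119, -0.0]
force: [-2.3, -0.8, 3.4]
finger_gap: 0.0395
grip_force: 30.0
```

Emit:
{"api": "drive_tool", "payload": {
  "commands": "0.2 0 0 -0.7 0; 0.2 0 0 -1.4 0; 0.2 0 0 -2 0; 0.2 0 0 -2 0; 0.2 0 0 -2 0"
}}

```text
time: 15.9
tool_pos: [0.5465, -0.194, 0.1671]
tool_rot: [0.368, -3.119, -0.0]
force: [-2.3, -0.2, 3.1]
finger_gap: 0.0395
grip_force: 30.0
```

Emit:
{"api": "drive_tool", "payload": {
  "commands": "0.2 0 0 -0.7 0; 0.2 0 0 -1.4 0; 0.2 0 0 -2 0; 0.2 0 0 -2 0; 0.2 0 0 -2 0"
}}

```text
time: 16.32
tool_pos: [0.5464, -0.194, 0.165]
tool_rot: [0.368, -3.119, -0.0]
force: [-2.7, -0.8, 2.8]
finger_gap: 0.0399
grip_force: 30.0
```

Emit:
{"api": "drive_tool", "payload": {
  "commands": "0.2 0 0 -0.7 0; 0.2 0 0 -1.4 0; 0.2 0 0 -2 0; 0.2 0 0 -2 0; 0.2 0 0 -2 0"
}}

```text
time: 16.73
tool_pos: [0.5472, -0.1932, 0.1628]
tool_rot: [-0.369, 3.119, 0.001]
force: [-0.2, -0.0, -1.2]
finger_gap: 0.0396
grip_force: 30.0
```

Emit:
{"api": "drive_tool", "payload": {
  "commands": "0.2 0 0 -0.7 0; 0.2 0 0 -1.4 0; 0.2 0 0 -2 0; 0.2 0 0 -2 0; 0.2 0 0 -2 0"
}}

```text
time: 17.15
tool_pos: [0.5468, -0.1938, 0.1612]
tool_rot: [-0.369, 3.12, 0.0]
force: [-0.6, -0.4, 0.2]
finger_gap: 0.0395
grip_force: 30.0
```

Emit:
{"api": "drive_tool", "payload": {
  "commands": "0.2 0 0 -0.7 0; 0.2 0 0 -1.4 0; 0.2 0 0 -2 0; 0.2 0 0 -2 0; 0.2 0 0 -2 0"
}}

```text
time: 17.57
tool_pos: [0.5467, -0.1939, 0.1592]
tool_rot: [0.369, -3.12, -0.0]
force: [0.6, -0.1, -0.7]
finger_gap: 0.0397
grip_force: 30.0
```

Emit:
{"api": "drive_tool", "payload": {
  "commands": "0.2 0 0 3 0; 0.2 0 0 6 0; 0.2 0 0 9 0; 0.2 0 0 11 0; 0.2 0 0 12 0; 0.2 0 0 13 0; 0.2 0 0 13 0; 0.2 0 0 13 0"
}}

```text
time: 18.23
tool_pos: [0.5467, -0.1939, 0.1723]
tool_rot: [0.369, -3.12, -0.0]
force: [0.8, -0.1, -0.9]
finger_gap: 0.0397
grip_force: 30.0
```

Emit:
{"api": "drive_tool", "payload": {
  "commands": "0.2 0 0 0.5 0; 0.2 0 0 1 0; 0.2 0 0 1 0; 0.2 0 0 1 0"
}}

```text
time: 18.57
tool_pos: [0.5467, -0.1939, 0.1733]
tool_rot: [-0.369, 3.12, 0.0]
force: [-0.2, -0.6, -1.2]
finger_gap: 0.0399
grip_force: 30.0
```

Emit:
{"api": "drive_tool", "payload": {
  "commands": "0.2 0 0 0.5 0; 0.2 0 0 1 0; 0.2 0 0 1 0; 0.2 0 0 1 0"
}}

```text
time: 18.9
tool_pos: [0.5467, -0.194, 0.1743]
tool_rot: [-0.369, 3.12, 0.0]
force: [-0.2, 0.0, -0.8]
finger_gap: 0.0398
grip_force: 30.0
```

Emit:
{"api": "drive_tool", "payload": {
  "commands": "0.2 0 0 0.3 0; 0.2 0 0 0.6 0; 0.2 0 0 0.6 0; 0.2 0 0 0.6 0"
}}

```text
time: 19.23
tool_pos: [0.5467, -0.1939, 0.1749]
tool_rot: [-0.369, 3.12, 0.0]
force: [-0.3, 0.3, -1.8]
finger_gap: 0.0393
grip_force: 30.0
```

Emit:
{"api": "drive_tool", "payload": {
  "commands": "0.2 0 0 0.3 0; 0.2 0 0 0.6 0; 0.2 0 0 0.6 0; 0.2 0 0 0.6 0"
}}

```text
time: 19.57
tool_pos: [0.5467, -0.1939, 0.1754]
tool_rot: [0.369, -3.12, -0.0]
force: [-0.1, -0.1, -2.0]
finger_gap: 0.0397
grip_force: 30.0
```

Emit:
{"api": "drive_tool", "payload": {
  "commands": "0.2 0 0 0.3 0; 0.2 0 0 0.6 0; 0.2 0 0 0.6 0; 0.2 0 0 0.6 0"
}}

```text
time: 19.9
tool_pos: [0.5466, -0.1939, 0.1756]
tool_rot: [0.369, -3.119, -0.0]
force: [1.0, -1.1, -5.8]
finger_gap: 0.04
grip_force: 30.0
```

Emit:
{"api": "drive_tool", "payload": {
  "commands": "0.2 0 0 0.2 0; 0.2 0 0 0.35 0; 0.2 0 0 0.35 0; 0.2 0 0 0.35 0"
}}

```text
time: 20.23
tool_pos: [0.5465, -0.1939, 0.1758]
tool_rot: [0.369, -3.119, -0.0]
force: [2.8, -1.2, -9.6]
finger_gap: 0.0397
grip_force: 30.0
```

Run:
```python
from h import *
F=[]
for i in range(4):
    s=optics.capture("scene"); F.append(read_state()["force"])
print(np.round(F,1),read_state()["tool_pos"])
```

```text
[[  3.   -0.3  -9.8]
 [  1.7  -0.7  -8.9]
 [  2.2  -0.3 -11.3]
 [  1.6  -1.2 -10.9]] [ 0.54648646 -0.19385469  0.17590766]
```

Emit:
{"api": "drive_tool", "payload": {
  "commands": "0.2 0 0 -0.3 0; 0.2 0 0 -0.3 0; 0.2 0 0 -0.3 0; 0.2 0 0 -0.3 0"
}}

```text
time: 20.77
tool_pos: [0.5465, -0.1939, 0.1759]
tool_rot: [0.369, -3.119, -0.0]
force: [2.5, -0.9, -11.4]
finger_gap: 0.0396
grip_force: 30.0
```

Emit:
{"api": "drive_tool", "payload": {
  "commands": "0.2 0 0 0 0; 0.2 0 0 0 0; 0.2 0 0 0 0; 0.2 0 0 0 0"
}}

```text
time: 21.1
tool_pos: [0.5465, -0.1939, 0.1759]
tool_rot: [0.369, -3.119, -0.0]
force: [2.4, -0.5, -11.9]
finger_gap: 0.0397
grip_force: 30.0
```

Emit:
{"api": "drive_tool", "payload": {
  "commands": "0.2 0 0 0 0; 0.2 0 0 0 0; 0.2 0 0 0 0; 0.2 0 0 0 0"
}}

```text
time: 21.43
tool_pos: [0.5466, -0.1939, 0.176]
tool_rot: [0.369, -3.12, -0.0]
force: [2.1, -0.2, -12.0]
finger_gap: 0.0396
grip_force: 30.0
```

Emit:
{"api": "drive_tool", "payload": {
  "commands": "0.2 0 0 -0.7 0; 0.2 0 0 -0.7 0"
}}

```text
time: 21.6
tool_pos: [0.5467, -0.1939, 0.1758]
tool_rot: [-0.369, 3.12, 0.001]
force: [0.3, -0.4, -8.9]
finger_gap: 0.0397
grip_force: 30.0
```

Emit:
{"api": "drive_tool", "payload": {
  "commands": "0.2 0 0 -0.1 0; 0.2 0 0 -0.1 0; 0.2 0 0 -0.1 0"
}}

```text
time: 21.85
tool_pos: [0.5467, -0.1939, 0.1757]
tool_rot: [-0.369, 3.12, 0.0]
force: [-0.4, 0.1, -7.5]
finger_gap: 0.0396
grip_force: 30.0
```

Emit:
{"api": "drive_tool", "payload": {
  "commands": "0.2 0 0 0 0; 0.2 0 0 0 0; 0.2 0 0 0 0"
}}

```text
time: 22.1
tool_pos: [0.5468, -0.194, 0.1757]
tool_rot: [-0.369, 3.12, 0.0]
force: [-1.3, 0.4, -5.0]
finger_gap: 0.0394
grip_force: 30.0
```

Emit:
{"api": "drive_tool", "payload": {
  "commands": "0.2 0 0 0 0; 0.2 0 0 0 0; 0.2 0 0 0 0"
}}

```text
time: 22.35
tool_pos: [0.5468, -0.1939, 0.1756]
tool_rot: [-0.369, 3.12, 0.0]
force: [-1.0, 0.0, -4.5]
finger_gap: 0.0396
grip_force: 30.0
```

Emit:
{"api": "drive_tool", "payload": {
  "commands": "0.2 0 0 0.3 0; 0.2 0 0 0.3 0; 0.2 0 0 0.3 0"
}}

```text
time: 22.6
tool_pos: [0.5468, -0.1939, 0.1756]
tool_rot: [-0.369, 3.12, 0.0]
force: [-0.1, -0.1, -5.7]
finger_gap: 0.0398
grip_force: 30.0
```

Emit:
{"api": "drive_tool", "payload": {
  "commands": "0.2 0 0 0.3 0; 0.2 0 0 0.3 0"
}}

```text
time: 22.77
tool_pos: [0.5467, -0.1939, 0.1757]
tool_rot: [0.369, -3.12, -0.0]
force: [-0.0, -0.3, -6.3]
finger_gap: 0.0396
grip_force: 30.0
```

Emit:
{"api": "drive_tool", "payload": {
  "commands": "0.2 0 0 0 0; 0.2 0 0 0 0"
}}

```text
time: 22.93
tool_pos: [0.5467, -0.1939, 0.1757]
tool_rot: [0.369, -3.12, -0.0]
force: [-0.3, 0.1, -6.1]
finger_gap: 0.0392
grip_force: 30.0
```

Emit:
{"api": "drive_tool", "payload": {
  "commands": "0.2 0 0 -0.1 0; 0.2 0 0 -0.1 0"
}}

```text
time: 23.1
tool_pos: [0.5467, -0.1939, 0.1757]
tool_rot: [0.369, -3.12, -0.0]
force: [0.5, -0.8, -7.3]
finger_gap: 0.0396
grip_force: 30.0
```

Emit:
{"api": "drive_tool", "payload": {
  "commands": "0.2 0 0 -0.1 0; 0.2 0 0 -0.1 0"
}}

```text
time: 23.27
tool_pos: [0.5467, -0.1939, 0.1757]
tool_rot: [-0.369, 3.12, 0.0]
force: [-0.2, 0.1, -7.3]
finger_gap: 0.0394
grip_force: 30.0
```

Emit:
{"api": "drive_tool", "payload": {
  "commands": "0.2 0 0 -0.1 0; 0.2 0 0 -0.1 0"
}}

```text
time: 23.43
tool_pos: [0.5467, -0.1939, 0.1757]
tool_rot: [-0.369, 3.12, 0.0]
force: [-0.6, 0.2, -6.3]
finger_gap: 0.0395
grip_force: 30.0
```

Emit:
{"api": "drive_tool", "payload": {
  "commands": "0.2 0 0 0.4 0; 0.2 0 0 0.4 0"
}}

```text
time: 23.6
tool_pos: [0.5467, -0.1939, 0.1758]
tool_rot: [0.369, -3.12, -0.0]
force: [0.2, 0.1, -8.4]
finger_gap: 0.0391
grip_force: 30.0
```

Emit:
{"api": "drive_tool", "payload": {
  "commands": "0.2 0 0 0.1 0; 0.2 0 0 0.1 0"
}}

```text
time: 23.77
tool_pos: [0.5467, -0.1939, 0.1758]
tool_rot: [0.369, -3.12, -0.0]
force: [0.9, -0.6, -9.2]
finger_gap: 0.0397
grip_force: 30.0
```

Emit:
{"api": "drive_tool", "payload": {
  "commands": "0.2 0 0 -0.1 0; 0.2 0 0 -0.1 0"
}}

```text
time: 23.93
tool_pos: [0.5467, -0.1939, 0.1759]
tool_rot: [0.369, -3.12, -0.0]
force: [0.7, 0.0, -9.5]
finger_gap: 0.0397
grip_force: 30.0
```

Emit:
{"api": "drive_tool", "payload": {
  "commands": "0.2 0 0 -0.1 0; 0.2 0 0 -0.1 0; 0.2 0 0 -0.1 0"
}}

```text
time: 24.18
tool_pos: [0.5467, -0.1939, 0.1758]
tool_rot: [0.369, -3.12, -0.0]
force: [0.6, 0.8, -9.8]
finger_gap: 0.0394
grip_force: 30.0
```

Emit:
{"api": "drive_tool", "payload": {
  "commands": "0.2 0 0 -0.1 0; 0.2 0 0 -0.1 0; 0.2 0 0 -0.1 0"
}}

```text
time: 24.43
tool_pos: [0.5467, -0.1939, 0.1758]
tool_rot: [0.369, -3.12, -0.0]
force: [-0.4, 0.5, -9.5]
finger_gap: 0.0398
grip_force: 30.0
```

Emit:
{"api": "drive_tool", "payload": {
  "commands": "0.2 0 0 -2 0; 0.2 1 0.2 -5 0; 0.2 2 0.5 -9 0; 0.2 3 0.7 -13 0; 0.2 3 0.7 -17 0; 0.2 3 0.7 -20 0; 0.2 3 0.7 -20 0; 0.2 3 0.7 -20 0; 0.2 3 0.7 -20 0"
}}

```text
time: 25.18
tool_pos: [0.5498, -0.1933, 0.1559]
tool_rot: [-0.368, 3.12, -0.0]
force: [0.2, 0.3, -0.8]
finger_gap: 0.04
grip_force: 30.0
```

Emit:
{"api": "drive_tool", "payload": {
  "commands": "0.2 0 0 -0.5 0; 0.2 0 0 -1 0; 0.2 0 0 -1 0; 0.2 0 0 -1 0"
}}

```text
time: 25.52
tool_pos: [0.5497, -0.1933, 0.1549]
tool_rot: [-0.369, 3.12, 0.0]
force: [-0.0, 0.4, -1.4]
finger_gap: 0.0396
grip_force: 30.0
```

Emit:
{"api": "drive_tool", "payload": {
  "commands": "0.2 0 0 -0.5 0; 0.2 0 0 -1 0; 0.2 0 0 -1 0; 0.2 0 0 -1 0"
}}

```text
time: 25.85
tool_pos: [0.5497, -0.1933, 0.1538]
tool_rot: [0.369, -3.12, -0.0]
force: [0.1, -0.6, -1.3]
finger_gap: 0.0396
grip_force: 30.0
```

Emit:
{"api": "drive_tool", "payload": {
  "commands": "0.2 0 0 -0.5 0; 0.2 0 0 -1 0; 0.2 0 0 -1 0; 0.2 0 0 -1 0"
}}

```text
time: 26.18
tool_pos: [0.5497, -0.1933, 0.1528]
tool_rot: [0.369, -3.12, -0.0]
force: [0.7, -0.1, -1.2]
finger_gap: 0.0392
grip_force: 30.0
```

Emit:
{"api": "drive_tool", "payload": {
  "commands": "0.2 0 0 -0.3 0; 0.2 0 0 -0.6 0; 0.2 0 0 -0.6 0; 0.2 0 0 -0.6 0"
}}

```text
time: 26.52
tool_pos: [0.5498, -0.1933, 0.1525]
tool_rot: [-0.369, 3.12, 0.0]
force: [-1.1, 0.9, 2.2]
finger_gap: 0.0396
grip_force: 30.0
```

Emit:
{"api": "drive_tool", "payload": {
  "commands": "0.2 0 0 -0.3 0; 0.2 0 0 -0.6 0; 0.2 0 0 -0.6 0; 0.2 0 0 -0.6 0"
}}

```text
time: 26.85
tool_pos: [0.5499, -0.1933, 0.1522]
tool_rot: [-0.368, 3.119, 0.0]
force: [-1.6, 1.6, 4.1]
finger_gap: 0.0395
grip_force: 30.0
```

Emit:
{"api": "drive_tool", "payload": {
  "commands": "0.2 0 0 0.8 0; 0.2 0 0 0.8 0; 0.2 0 0 0.8 0"
}}

```text
time: 27.1
tool_pos: [0.5498, -0.1933, 0.1524]
tool_rot: [-0.369, 3.12, -0.0]
force: [-0.3, 0.6, 2.5]
finger_gap: 0.0395
grip_force: 30.0
```

Emit:
{"api": "drive_tool", "payload": {
  "commands": "0.5 0 0 0 0; 0.6 0 0 0 0; 0.7 0 0 0 0; 0.8 0 0 0 0; 0.8 0 0 0 0; 0.8 0 0 0 0; 0.8 0 0 0 0; 0.8 0 0 0 0; 0.8 0 0 0 0; 0.8 0 0 0 0"
}}

```text
time: 27.93
tool_pos: [0.5497, -0.1932, 0.1524]
tool_rot: [-0.369, 3.12, 0.0]
force: [-1.2, -0.5, 0.1]
finger_gap: 0.0692
grip_force: 0.0
```

Run:
```python
from h import *
s=optics.capture("scene"); st=read_state(); print(st["time"],st["tool_pos"],st["force"],st["finger_gap"])
cv2.imwrite("pics/sc4.png",cv2.resize(s["color"][185:295,140:250],None,fx=5,fy=5,interpolation=2))
```

```text
27.9833 [ 0.54970697 -0.19322995  0.15242837] [0.23010978 0.33914716 0.60826335] 0.06957935547229428
```

View pics/sc4.png

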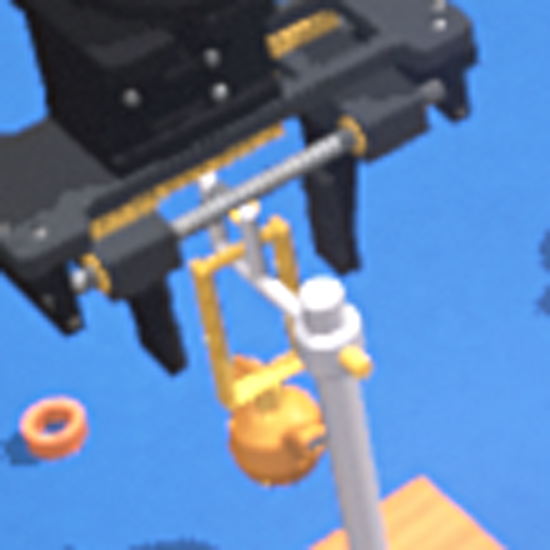

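The ring hangs on the arm between nose and heel: its bar runs from (181,238) to (196,231), and the fingers are clear of it on both sides. Now retreat straight up.

Emit:
{"api": "drive_tool", "payload": {
  "commands": "0.8 0 0 5 0; 0.8 0 0 15 0; 0.8 0 0 35 0; 0.8 0 0 60 0; 0.8 0 0 90 0; 0.8 0 0 120 0; 0.8 -20 20 130 0; 0.8 -40 55 130 0; 0.8 -50 90 130 0; 0.8 -50 120 130 0; 0.8 -50 120 130 0; 0.8 -50 120 130 0; 0.8 -50 120 130 0; 0.8 -50 120 130 0; 0.8 -50 120 130 0; 0.8 -50 120 130 0; 0.8 -50 120 130 0; 0.8 -50 120 130 0"
}}

```text
time: 29.48
tool_pos: [0.4997, -0.0737, 0.2823]
tool_rot: [0.367, -3.12, 0.0]
force: [-0.5, -0.2, -0.3]
finger_gap: 0.0702
grip_force: 0.0
```

Run:
```python
from h import *
s=optics.capture("scene"); st=read_state(); print(st["time"],st["tool_pos"],st["force"])
cv2.imwrite("pics/sc5.png",cv2.resize(s["color"][200:290,140:260],None,fx=6,fy=6,interpolation=2))
```

```text
29.5333 [ 0.49967819 -0.07358842  0.28228813] [-0.02193269 -0.08204384  0.10447489]
```

View pics/sc5.png

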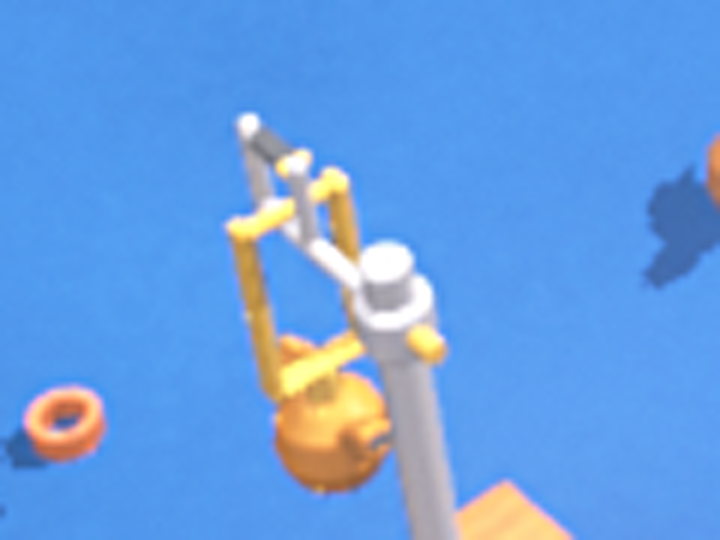

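The gate is shut, from (181,220) to (189,227), and the bar rests on the arm below it. The whistle hangs free and the copper ring hasn't moved.

```bash
python3 -c "
from rig import workorder; print(workorder.finish_job())"
```

```text
the job is handed in; nothing more can be done
None
```

The ochre ring rooster hangs at rest on the snap hook with the gate shut above it, and the job was handed in at about 29.5 s; the final tug held about 7.5–8.5 N for 0.8 s, but an earlier tug drifted up to a 12 N wrist reading (about 11 N on the gate), right at the limit you set.

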